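# Reset the tripped breaker under the push-latch cover of a welding bench's power box

## Robot

A 6-joint arm with a two-finger parallel gripper is mounted at the origin on the work surface. World frame = base frame: x ahead of the robot, y to its left, z up, the work surface at z = 0. Lengths are in m, angles in rad, forces in N, time in s.
With the tool pointing down it reaches from about 0.375 to 0.9 m from the base axis. Payload 3.1 kg.
Tool frame: the origin (TCP) lies at the centre of the arm's flange, where the gripper is bolted on; the fingertips stand 182 mm ahead of it and the grasp point (between the pads) lies 164 mm ahead of it; z points along the fingers, y is the line along which they close (so a half turn about z gives the same grasp; the last joint's range is limited). The gripper opens to 87 mm and grips with 3 to 60 N. Pads are 19 mm wide; open, the fingers measure 117 mm over their backs; the gripper's body (75 mm by 190 mm) begins 51 mm behind the grasp point.
Start: joints at [1.065, 0.527, 1.433, -0, 1.181, -0.178], TCP at [0.201, 0.592, 0.405] pointing down, gripper open.
Joint ranges: [-3.08, 3.08], [-0.75, 2.2], [0.22, 2.44], [-1.43, 4.57], [0, 2.65], [-2.85, 2.85]. Speed limits (rad/s): [2.79, 2.79, 3.14, 3.14, 3.14, 3.14].

## Interface

Orientations are given as a unit quaternion [x, y, z, w].
In Python, from cell import bot gives the robot as it stands.
- The arm moves only by the shell command python3 -m creep 'ROWS'. ROWS is a JSON object of lists of equal length, an entry for each row: "travel": the shift along the tool's x, y, z in cm, a list of three; "spin": the turn about the tool's z in rad; "fingers": the closure, from 0 (fully open) to 1 (shut). In form: {"travel": [[x, y, z], ...], "spin": [spin, ...], "fingers": [fingers, ...]}. A call has 1 to 12 rows; each row is the pose to reach, as a shift and turn from the pose commanded when the call began, along the tool's axes at that moment; what a row does not reach only later rows make up. A row lasts 1/10 s, in which the tool goes at most 50 mm and 8.59 degrees, less where a joint would pass 70% of its speed; a pose out of reach is approached as far as the arm can. A call with a gripper value outside its range is refused whole. The fingers move at their own pace and stop on an object; the grip force is fixed at half the most. Time passes only in rows, so rows that repeat a pose let the fingers close. It gives the time, the measured TCP pose, the force, the opening and the grip force at its end, in the units of the state.
- bot.get_obs(): the state, without advancing time (a new reading comes with each control period).
- bot.read_camera(name): name is "side" or "top"; returns a dict with "pixels" (384x512x3 uint8, red, green, blue), "range_z" (384x512 float32, m along the optical axis (not along the pixel's ray), 0 where there is no reading), "K" (3x3 intrinsics, pixels), "extrinsics" (4x4, takes a point from camera to world coordinates). Camera axes: x right, y down, z forward; pixel columns grow to the right and rows downward; lengths in m; the calibration is good to about 2 mm. A picture is of the moment at which its call begins.
- bot.finish_job(): hands the job in; it is judged then, once.
The state is a dict: "clock": time; "q": joint angles; "qd": joint speeds; "joint_torque": joint torques, N m; "eef_pos": TCP position; "eef_rot": TCP orientation; "ft_force": force on the tool from outside, world axes, zero at the start; "wrist_torque": the same for the moment, N m; "width": finger opening in m; "grip_force": force on a finger pad.
Only numpy, scipy, OpenCV 4.12 (cv2) and the standard library are available. Lean on these libraries where they do the work, as an engineer would, in place of code of your own. Each camera call takes 0.05 s, during which the arm holds its last target. There are 200 camera calls.

## Task

A breaker in the power box on the welding bench has tripped. Press the clear cover at its ribbed edge so that it pops open, push the one button that stands out fully in, then push the cover over and press it down until it latches shut and stays shut by itself. Do it all with the fingers, pick nothing up, and leave the things lying on and around the box where they are.

Things in the scene. Friction and masses are not known exactly. Their poses are not given: they have to be found in the camera images.
- power_box: bench power distribution box, fixed: black rubber body, grey top, 240 mm (x) by 340 mm (y) by 150 mm high, capped blue and red sockets on its sides. Origin: centre of its underside; x away from the operator, y to the left. A well in its top, under the cover, holds three breakers. The top is bare for 100 mm left of the hinge; meter and lamps (up to 10 mm proud) are on its right half
- cover (a joint): cover angle, rad: 0 latched shut (within 0.005), 1.75 open (10 degrees past upright, leaning away from the well), -0.094 pressed in to its stop (4.5 mm at the pad, 2 to 3 N, then a firm stop). Latched, pressed to the stop and let go: a spring swings it open in 1.5 s, following the finger up. Open, pushed over (spring 1 to 2 N at the edge), pressed to the stop and let go: stays at 0. A shorter press does not switch it
- cover_hinge (a point): middle of the cover's hinge line, which runs along the box's x at the cover's left (+y of the box), 164 mm above the bench, 14 mm above the box's top. The axes are the box's. Standing open, the cover is pushed over towards -y of the box by a finger put behind it, over the bare strip left of the hinge, following an arc about this line
- cover_pad (a point): where to press: middle of the ribbed pad on the cover's outer face, 48 mm from the hinge line; turns with the cover, z = outward normal. Cover: clear pane in a yellow frame, 130 mm along the hinge, 60 mm from hinge line to free edge, 4 mm thick, mid-plane through the hinge line; shut, it is level, outer face 16 mm above the box's top. Inner face: 6 mm rim, 24 mm latch stem under the pad
- tripped (a joint): travel of the tripped breaker's push button, m: 0 sprung out (tripped), 0.008 pushed fully in (reset). It slides straight down, takes about 4 N, stays where it is left, and has a firm stop
- tripped_top (a point): centre of the top of the tripped breaker's button: red cap 14 mm across on a white shaft that shows only while it stands out. Out, its top is 8.5 mm above the box's top; pushed in, 0.5 mm above it. One of three equal breakers in a row along the box's x, 40 mm apart, 28 mm to the right (-y of the box) of the hinge line; which of the three is tripped changes from start to start
- set_a (a joint): button of a breaker that is not tripped: about 0.008 = pushed in; cannot be pressed further
- set_b (a joint): button of the other breaker that is not tripped: about 0.008 = pushed in
- magnet_square: red welding magnet square, a right triangle about 60 x 60 mm, 16 mm thick, lying loose on the right half of the box's top; origin under its middle. Leave alone
- gel_tin: round tin of nozzle gel, 72 mm across, 62 mm tall, standing on the bench at the box's left; origin at the centre of its underside. Leave alone
- chipping_hammer: hammer with a wooden handle, 270 mm long, lying on the bench at the box's right; origin under its middle. Leave alone

How it is judged:
On the way, in this order (a step that is already met when the one before it is completed fails the run):
1. the cover has popped fully open, pressed and let go (value of joint cover above 1.5 rad and value of joint tripped below 0.004 m), for 0.2 s.
2. the tripped breaker's button is pushed fully in while the cover stands open (value of joint tripped above 0.007 m and value of joint cover above 0.6 rad), for 0.1 s.
At the end, for the whole second after the job is handed in: the cover is latched shut by itself (joint within 0.02 rad of 0, at rest), all three breaker buttons are pushed in (at least 7 of 8 mm), and the loose things are within 25 mm of where they were (value of joint cover between -0.02 and 0.02 rad and velocity of joint cover between -0.05 and 0.05 rad/s and value of joint each of tripped, set_a, set_b above 0.007 m); the robot touches nothing.
It fails at once if the magnet square was picked up or shifted by more than 25 mm (distance of magnet_square from where it was at the start of the episode above 0.025 m).
It fails at once if the gel tin was picked up or shifted by more than 25 mm (distance of gel_tin from where it was at the start of the episode above 0.025 m).
It fails at once if the chipping hammer was picked up or shifted by more than 25 mm (distance of chipping_hammer from where it was at the start of the episode above 0.025 m).
It fails at once if the cover was pushed with the arm or the gripper's body (over 8 N) instead of the fingers (contact force between the arm and cover above 8 N).
It also fails if it takes over 48 s, if anything falls off the work surface, if the arm or the gripper's body presses on something with over 40 N, if the wrist force passes 120 N, or if a joint passes its speed limit or range.

## Working session

There is one attempt and no reset: what is moved stays moved. The work goes in short steps, Python scripts to look and compute and a shell command to move; the robot and the scene stay as the last step left them, time stands still between calls to the robot, and variables do not carry over. Pictures are saved under pics/ and viewed, at most 10 in all, crops included, and the job is handed in when it is done.

```bash
mkdir -p pics; cat > h.py <<'E'
import numpy as np, cv2, pickle
from cell import bot
def grab(tag):
    out={}
    for n in("top","side"):
        c=bot.read_camera(n); out[n]=c
        cv2.imwrite(f"pics/{tag}_{n}.png",c["pixels"][:,:,::-1])
    pickle.dump(out,open(f"{tag}.pkl","wb")); return out
def cloud(c):
    z=c["range_z"]; v,u=np.mgrid[:z.shape[0],:z.shape[1]]
    p=np.stack([u,v,np.ones_like(u)],-1)@np.linalg.inv(c["K"]).T*z[...,None]
    E=c["extrinsics"]; return p@E[:3,:3].T+E[:3,3]
def ray(c,u,v,zp):
    E=c["extrinsics"]; d=E[:3,:3]@np.linalg.inv(c["K"])@[u,v,1]; o=E[:3,3]
    return o+d*(zp-o[2])/d[2]
def proj(c,p):
    E=c["extrinsics"]; q=c["K"]@(E[:3,:3].T@(np.array(p)-E[:3,3])); return q[:2]/q[2]
E
python3 - <<'E'
from h import *
o=grab("a")
for n in o: print(n,o[n]["extrinsics"].round(3).tolist(),o[n]["K"].round(1).tolist())
s=bot.get_obs();print(s["clock"],s["eef_pos"],s["eef_rot"])
im=np.vstack([cv2.imread("pics/a_top.png")])
E
```

```text
top [[0.021, -0.987, 0.162, 0.377], [-1.0, -0.022, 0.0, 0.03], [0.003, -0.162, -0.987, 1.457], [0.0, 0.0, 0.0, 1.0]] [[483.4, 0.0, 256.2], [0.0, 483.4, 181.4], [0.0, 0.0, 1.0]]
side [[0.967, -0.168, 0.193, 0.369], [-0.256, -0.602, 0.757, -0.791], [-0.011, -0.781, -0.624, 0.821], [0.0, 0.0, 0.0, 1.0]] [[457.3, 0.0, 250.8], [0.0, 457.3, 198.2], [0.0, 0.0, 1.0]]
0.1 [0.20046658 0.59166776 0.40388165] [ 1.62665040e-01  9.86680895e-01 -8.90239974e-04 -3.21826804e-04]
```

View pics/a_top.png

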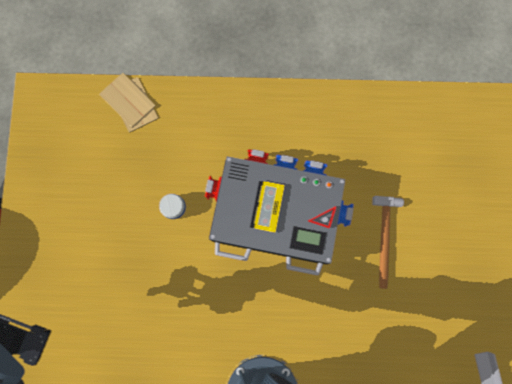

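View pics/a_side.png

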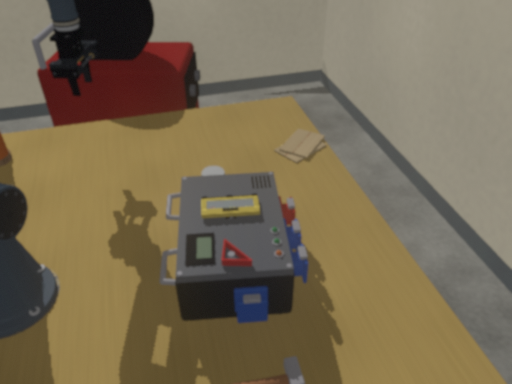

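The top view shows the yellow cover at about (269,206) on the box centred near (278,211), the magnet at (324,217), the tin at (172,206) and the hammer at (386,240). The side view shows the cover at (230,207). Next I'll measure the cover in both views.

```bash
python3 - <<'E'
from h import *
o=pickle.load(open("a.pkl","rb"))
for n,(u0,u1,v0,v1) in {"top":(245,295,170,245),"side":(192,268,185,225)}.items():
    c=o[n]; hsv=cv2.cvtColor(c["pixels"],cv2.COLOR_RGB2HSV)
    m=cv2.inRange(hsv,(20,120,80),(35,255,255)); k=np.zeros_like(m);k[v0:v1,u0:u1]=m[v0:v1,u0:u1]
    P=cloud(c); ys,xs=np.nonzero(k); print(n,len(xs),"z med",np.median(P[k>0][:,2]))
    r=cv2.minAreaRect(np.c_[xs,ys].astype(np.float32)); b=cv2.boxPoints(r)
    # metric rect on plane z=.166
    g=np.array([ray(c,u,v,.166)[:2] for u,v in zip(xs,ys)],np.float32)
    R=cv2.minAreaRect(g*1000); print(R, cv2.boxPoints(R).round(0).tolist())
    top=(abs(P[...,2]-.15)<.006)&(abs(P[...,0]-.4)<.5); 
    big=np.zeros_like(m); big[top]=255
    nn,l,s,_=cv2.connectedComponentsWithStats(big); i=1+s[1:,4].argmax()
    print("boxtop",cv2.minAreaRect((P[l==i][:,:2]*1000).astype(np.float32)),np.median(P[l==i][:,2]))
c=o["top"];im=c["pixels"][160:260,205:350,::-1]
im=cv2.resize(im,None,fx=5,fy=5,interpolation=cv2.INTER_CUBIC)
cv2.imwrite("pics/crop1.png",im)
E
```

```text
top 675 z med 0.16665757633820633
((522.495849609375, -4.270069122314453), (62.32029342651367, 131.33969116210938), 79.9549789428711) [[452.0, -23.0], [582.0, -46.0], [593.0, 15.0], [463.0, 38.0]]
boxtop ((517.9014892578125, -30.121688842773438), (332.7717590332031, 232.39573669433594), 79.95845031738281) 0.15049150165248681
side 561 z med 0.16482013527669714
((520.4113159179688, -11.91043472290039), (68.79592895507812, 127.30107116699219), 80.02456665039062) [[452.0, -35.0], [577.0, -57.0], [589.0, 11.0], [464.0, 33.0]]
boxtop ((515.20849609375, -29.9049072265625), (337.600830078125, 232.5645294189453), 79.97281646728516) 0.14891168123281806
```

View pics/crop1.png

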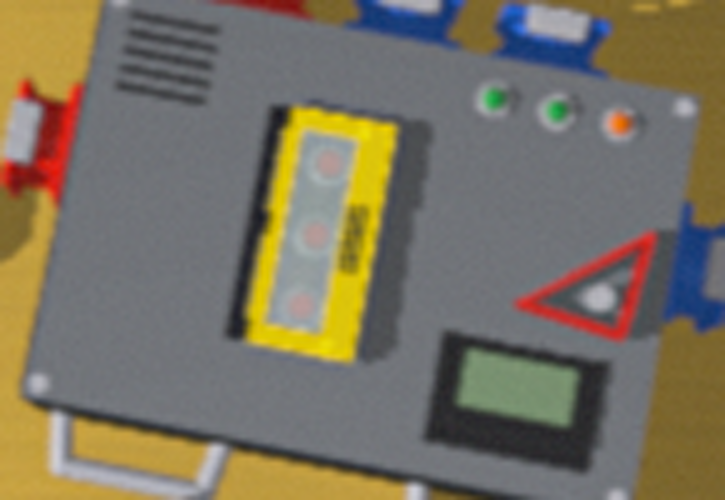

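The cover shows three red buttons under clear glass, with its ribbed pad at about crop (352,240). It's a clean rectangle, so I take box yaw −10°, hinge ≈ (0.527, 0.0245) and pad ≈ (0.519, −0.023). I'll move above the pad with the fingers closed.

```bash
cat >> h.py <<'E'
yaw=np.deg2rad(-10.0); X=np.array([np.cos(yaw),np.sin(yaw)]); Y=np.array([-X[1],X[0]])
H=np.array([.527,.0245])
def st():
    s=bot.get_obs(); p=np.array(s["eef_pos"]); d=p[:2]-H
    q=s["eef_rot"]; a=2*np.arctan2(q[1],q[0])-np.pi  # angle of tool x
    ty=np.angle(np.exp(1j*(2*np.arctan2(q[1],q[0])-np.pi/2)))
    print("t",s["clock"],"box-y(=tool x) cm from hinge",(d@Y*100).round(2),"box-x(=tool y)",(d@X*100).round(2),"tip z cm",((p[2]-.182)*100).round(2),"tool y yaw deg",np.rad2deg(ty).round(2),"F",np.round(s["ft_force"],1),"w",s["width"])
E
python3 -m creep '{"travel":[[-49.9,-48,0],[-49.9,-48,0],[-49.9,-48,0],[-49.9,-48,0],[-49.9,-48,0],[-49.9,-48,0],[-49.9,-48,0],[-49.9,-48,0],[-49.9,-48,0],[-49.9,-48,0],[-49.9,-48,0],[-49.9,-48,0]],"spin":[1.42,1.42,1.42,1.42,1.42,1.42,1.42,1.42,1.42,1.42,1.42,1.42],"fingers":[1,1,1,1,1,1,1,1,1,1,1,1]}'
python3 - <<'E'
from h import *
st()
o=pickle.load(open("a.pkl","rb"))
p=ray(o["top"],275.4,208,.166)[:2]-H; print("pad px",p@X,p@Y)
E
```

```text
clock: 1.3
eef_pos: [0.477, 0.0571, 0.4046]
eef_rot: [0.767, 0.642, -0.0, -0.0]
ft_force: [0.3, -0.3, 0.4]
width: 0.0028
grip_force: 0.0
t 1.3 box-y(=tool x) cm from hinge 2.34 box-x(=tool y) -5.49 tip z cm 22.26 tool y yaw deg -10.11 F [ 0.3 -0.3  0.4] w 0.0028342274400804924
pad px -0.0014109622392205184 -0.04846926235387158
```

```bash
python3 -m creep '{"travel":[[-3.5,2.7,0],[-7.1,5.5,0],[-7.1,5.5,0],[-7.1,5.5,2],[-7.1,5.5,4],[-7.1,5.5,4.8],[-7.1,5.5,5.2],[-7.1,5.5,5.2],[-7.1,5.5,5.2]],"spin":[0,0,0,0,0,0,0,0,0],"fingers":[1,1,1,1,1,1,1,1,1]}'
python3 -c "from h import *;st()"
```

```text
clock: 2.2
eef_pos: [0.5186, -0.0201, 0.3534]
eef_rot: [0.766, 0.642, 0.0, 0.0]
ft_force: [-0.4, 0.3, 0.3]
width: 0.0004
grip_force: 0.0
t 2.2 box-y(=tool x) cm from hinge -4.54 box-x(=tool y) -0.06 tip z cm 17.14 tool y yaw deg -10.06 F [-0.4  0.3  0.3] w 0.00044079183969652754
```

```bash
python3 -m creep '{"travel":[[-0.2,0,0.3],[-0.2,0,0.5],[-0.2,0,0.7],[-0.2,0,0.9],[-0.2,0,1.0],[-0.2,0,1.0]],"spin":[0,0,0,0,0,0],"fingers":[1,1,1,1,1,1]}'
python3 -c "from h import *;st()"
```

```text
clock: 2.8
eef_pos: [0.5183, -0.0225, 0.3443]
eef_rot: [0.766, 0.642, 0.0, 0.001]
ft_force: [-2.6, -0.7, 11.0]
width: 0.0004
grip_force: 5.8
t 2.8 box-y(=tool x) cm from hinge -4.78 box-x(=tool y) -0.04 tip z cm 16.23 tool y yaw deg -10.07 F [-2.6 -0.7 11. ] w 0.0003755362637902106
```

```bash
python3 -m creep '{"travel":[[0,0,0.15],[0,0,0.15],[0,0,-4],[-1,0,-9],[-3,0,-12],[-8,0,-12],[-13,0,-12],[-18,0,-12],[-20,0,-12],[-20,0,-12],[-20,0,-12],[-20,0,-12]],"spin":[0,0,0,0,0,0,0,0,0,0,0,0],"fingers":[1,1,1,1,1,1,1,1,1,1,1,1]}'
python3 -m creep '{"travel":[[0,0,0],[0,0,0],[0,0,0],[0,0,0],[0,0,0],[0,0,0],[0,0,0],[0,0,0]],"spin":[0,0,0,0,0,0,0,0],"fingers":[1,1,1,1,1,1,1,1]}'
python3 - <<'E'
from h import *
st();o=grab("b")
im=o["top"]["pixels"][150:270,190:350,::-1]
a=cv2.resize(im,None,fx=5,fy=5,interpolation=cv2.INTER_CUBIC)
cv2.imwrite("pics/crop2.png",a)
cv2.imwrite("pics/crop3.png",cv2.resize(o["side"]["pixels"][160:290,150:310,::-1],None,fx=4.5,fy=4.5,interpolation=cv2.INTER_CUBIC))
E
```

```text
clock: 4.0
eef_pos: [0.4829, -0.2181, 0.4624]
eef_rot: [0.766, 0.643, 0.0, -0.001]
ft_force: [0.3, 0.7, -0.3]
width: 0.0001
grip_force: 0.0
clock: 4.8
eef_pos: [0.4829, -0.2193, 0.4627]
eef_rot: [0.767, 0.642, -0.0, -0.0]
ft_force: [-0.5, 0.0, -0.0]
width: 0.0005
grip_force: 0.0
t 4.8 box-y(=tool x) cm from hinge -24.77 box-x(=tool y) -0.11 tip z cm 28.07 tool y yaw deg -10.09 F [-0.5  0.  -0. ] w 0.0005313314828220339
```

View pics/crop2.png

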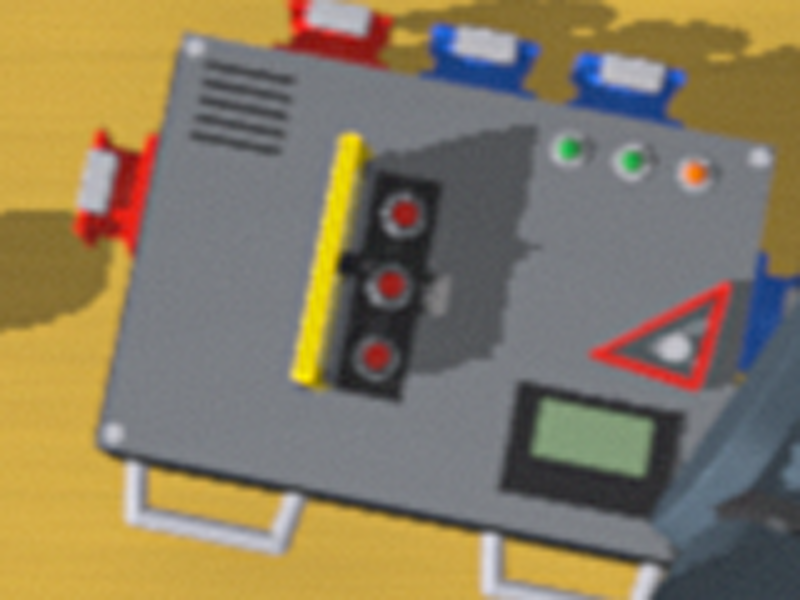

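View pics/crop3.png

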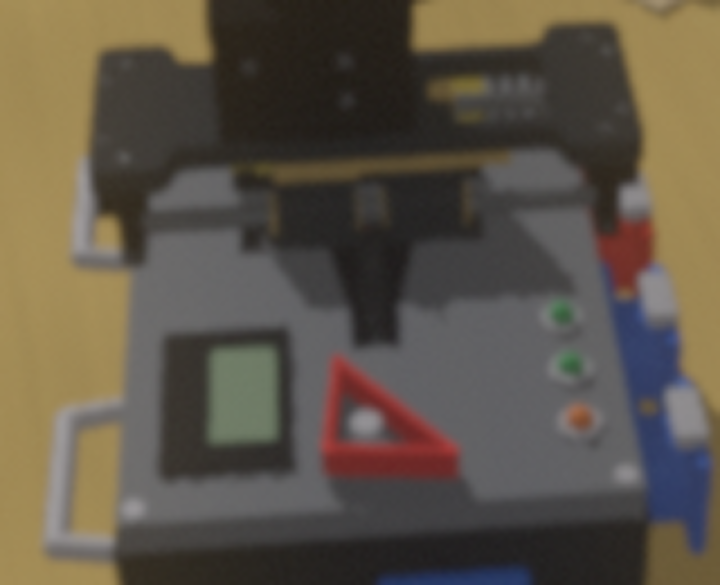

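Cover stands open (yellow bar at crop (328,260)). The three buttons sit at crop (404,214), (391,286) and (377,357). The arm hides the well in the side view. I'll check depth, then move the arm left, behind the cover, to clear that view.

```bash
python3 -m creep '{"travel":[[5,0,-2],[10,0,-2],[15,0,-2],[20,0,-2],[25,0,-2],[30,0,-2],[35,0,-2],[40,0,-2],[42,0,-2],[42,0,-2]],"spin":[0,0,0,0,0,0,0,0,0,0],"fingers":[1,1,1,1,1,1,1,1,1,1]}' | head -2
cat > m.py <<'E'
from h import *
import sys
st();o=grab(sys.argv[1]); 
for n in("top","side"):
    c=o[n];P=cloud(c)
    hsv=cv2.cvtColor(c["pixels"],cv2.COLOR_RGB2HSV)
    m=cv2.inRange(hsv,(0,110,50),(9,255,255))|cv2.inRange(hsv,(171,110,50),(180,255,255))
    g=P[...,:2]-H; bx=g@X; by=g@Y
    m[(abs(bx)>.062)|(by>-.01)|(by<-.045)]=0
    k,l,s,ce=cv2.connectedComponentsWithStats(m)
    for i in range(1,k):
        if s[i,4]<3: continue
        f=lambda z:(lambda p:((p@X).round(4),(p@Y).round(4)))(ray(c,*ce[i],z)[:2]-H)
        print(n,ce[i].round(1),s[i,4],"z",np.median(P[l==i][:,2]).round(4),"at z.1505",f(.1505),"at .1585",f(.1585))
cv2.imwrite(f"pics/{sys.argv[1]}_c.png",cv2.resize(o["side"]["pixels"][160:260,170:310,::-1],None,fx=5,fy=5,interpolation=cv2.INTER_CUBIC))
E
python3 m.py c
```

```text
clock: 5.9
eef_pos: [0.5565, 0.1975, 0.4825]
t 5.9 box-y(=tool x) cm from hinge 17.55 box-x(=tool y) -0.1 tip z cm 30.05 tool y yaw deg -9.81 F [ 0.4 -0.7  0.6] w 0.0005654768135563325
top [270.8 192.3] 19 z 0.1494 at z.1505 (np.float64(0.0401), np.float64(-0.0285)) at .1585 (np.float64(0.039), np.float64(-0.0285))
top [267.7 206.4] 20 z 0.1505 at z.1505 (np.float64(0.0007), np.float64(-0.0274)) at .1585 (np.float64(-0.0002), np.float64(-0.0274))
top [265. 221.] 21 z 0.158 at z.1505 (np.float64(-0.0398), np.float64(-0.0279)) at .1585 (np.float64(-0.0404), np.float64(-0.0278))
side [212.  207.5] 14 z 0.1572 at z.1505 (np.float64(-0.0421), np.float64(-0.0201)) at .1585 (np.float64(-0.0418), np.float64(-0.0298))
side [247.5 208.4] 22 z 0.1492 at z.1505 (np.float64(0.0387), np.float64(-0.0311)) at .1585 (np.float64(0.0381), np.float64(-0.0406))
side [229.9 209.6] 24 z 0.1499 at z.1505 (np.float64(-0.0016), np.float64(-0.0315)) at .1585 (np.float64(-0.0018), np.float64(-0.0411))
```

View pics/c_c.png

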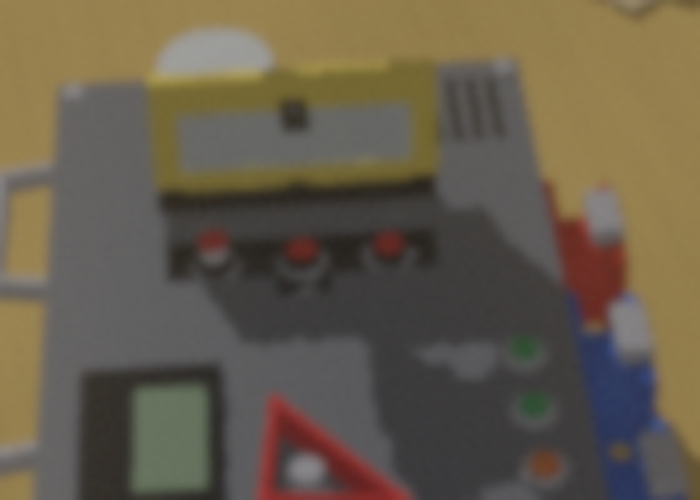

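The tripped breaker is the near one. In the side crop, white shaft shows under the cap at (212,250), and depth gives 0.158 against 0.150 for the other two. It's at box offset (−0.040, −0.0285) from the hinge.

```bash
python3 -m creep '{"travel":[[-5,-1,0],[-10,-2,0],[-15,-3,0],[-20,-4,0],[-21.1,-4,0],[-21.1,-4,3],[-21.1,-4,7],[-21.1,-4,11],[-21.1,-4,13],[-21.1,-4,13],[-21.1,-4,13]],"spin":[0,0,0,0,0,0,0,0,0,0,0],"fingers":[1,1,1,1,1,1,1,1,1,1,1]}' | head -1
python3 -c "from h import *;st()"
```

```text
clock: 7.1
t 7.1 box-y(=tool x) cm from hinge -3.97 box-x(=tool y) -4.06 tip z cm 17.12 tool y yaw deg -10.19 F [ 0.7 -0.1  1. ] w 0.0001526387067340693
```

```bash
python3 -m creep '{"travel":[[0.5,0,0],[0.5,0,0.6],[0.5,0,1.0],[0.5,0,1.4],[0.5,0,1.8],[0.5,0,2.0],[0.5,0,2.1],[0.5,0,2.1],[0.5,0,2.1]],"spin":[0,0,0,0,0,0,0,0,0],"fingers":[1,1,1,1,1,1,1,1,1]}' | head -1
python3 -c "from h import *;st()"
```

```text
clock: 8.0
t 8.0 box-y(=tool x) cm from hinge -3.39 box-x(=tool y) -4.05 tip z cm 15.09 tool y yaw deg -10.22 F [-3.5 -2.9 11.1] w 0.0005613189207342012
```

```bash
python3 -m creep '{"travel":[[0,0,0.15],[0,0,0.25],[0,0,0.25]],"spin":[0,0,0],"fingers":[1,1,1]}' | head -1
python3 -c "from h import *;st()"
python3 -m creep '{"travel":[[0,0,-3],[0,0,-8],[0,0,-13],[5,1,-14],[10,2,-14],[15,3,-14],[20,4,-14],[21,4,-14],[21,4,-14]],"spin":[0,0,0,0,0,0,0,0,0],"fingers":[1,1,1,1,1,1,1,1,1]}' | head -1
python3 m.py d
```

```text
clock: 8.3
t 8.3 box-y(=tool x) cm from hinge -3.39 box-x(=tool y) -4.06 tip z cm 15.05 tool y yaw deg -10.22 F [-8.  -1.7 28.4] w 0.0005271064964880826
clock: 9.2
t 9.2 box-y(=tool x) cm from hinge 17.82 box-x(=tool y) -0.07 tip z cm 28.62 tool y yaw deg -9.87 F [-0.4  0.3 -0.6] w 0.0003777598075256227
top [270.8 192.2] 20 z 0.1501 at z.1505 (np.float64(0.0403), np.float64(-0.0282)) at .1585 (np.float64(0.0391), np.float64(-0.0282))
top [267.8 206.5] 20 z 0.1498 at z.1505 (np.float64(0.0004), np.float64(-0.0278)) at .1585 (np.float64(-0.0006), np.float64(-0.0277))
top [265.  220.9] 20 z 0.1517 at z.1505 (np.float64(-0.0395), np.float64(-0.0277)) at .1585 (np.float64(-0.0402), np.float64(-0.0276))
side [247.5 208.6] 24 z 0.1488 at z.1505 (np.float64(0.0386), np.float64(-0.0319)) at .1585 (np.float64(0.038), np.float64(-0.0414))
side [212.4 210.6] 25 z 0.1486 at z.1505 (np.float64(-0.0414), np.float64(-0.0314)) at .1585 (np.float64(-0.0411), np.float64(-0.0409))
side [229.9 209.6] 24 z 0.1488 at z.1505 (np.float64(-0.0016), np.float64(-0.0315)) at .1585 (np.float64(-0.0018), np.float64(-0.0411))
```

View pics/d_c.png

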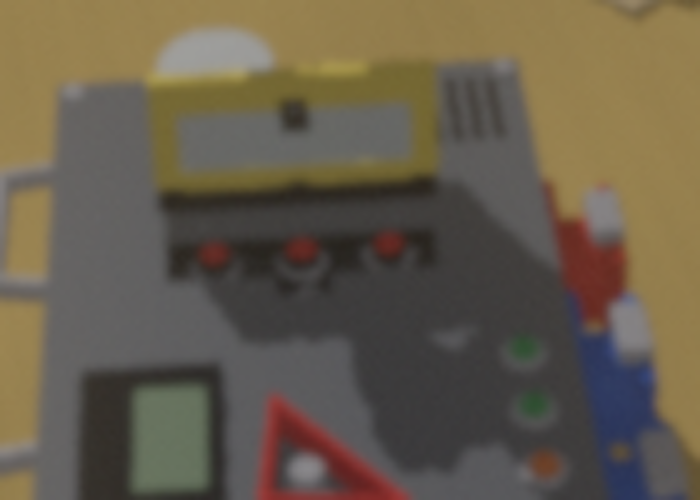

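All three buttons are now level (near cap at side crop (212,255), no white shaft) and the cover is still open. Next, the fingers go down behind the cover.

```bash
python3 -m creep '{"travel":[[-4,0,0],[-8,0,2],[-11.5,0,5],[-11.8,0,8],[-11.8,0,9],[-11.8,0,9],[-11.8,0,9]],"spin":[0,0,0,0,0,0,0],"fingers":[1,1,1,1,1,1,1]}' | head -1
python3 -c "from h import *;st()"
```

```text
clock: 10.0
t 10.0 box-y(=tool x) cm from hinge 5.82 box-x(=tool y) -0.02 tip z cm 19.82 tool y yaw deg -10.1 F [ 0.6 -0.3  0.4] w 0.0004984284780280857
```

```bash
python3 -m creep '{"travel":[[-1.8,0,0.2],[-3.3,0,0.2],[-4.3,0,0.2],[-5.1,0,0.2],[-5.8,0,0.2],[-6.6,0,0.3],[-7.4,0,0.5],[-8.2,0,0.8],[-9.0,0,1.2],[-9.7,0,1.7],[-10.3,0,2.3],[-10.5,0,2.8]],"spin":[0,0,0,0,0,0,0,0,0,0,0,0],"fingers":[1,1,1,1,1,1,1,1,1,1,1,1]}' | head -1
python3 -c "from h import *;st()"
```

```text
clock: 11.2
t 11.2 box-y(=tool x) cm from hinge -4.76 box-x(=tool y) -0.07 tip z cm 16.88 tool y yaw deg -10.12 F [0.1 2.1 2.6] w 0.00031922948481897715
```

Contact is held at 2–3 N with the cover nearly shut. Now I'll press it to the stop.

```bash
python3 -m creep '{"travel":[[0,0,0.2],[0,0,0.4],[0,0,0.6],[0,0,0.7],[0,0,0.8],[0,0,0.9],[0,0,0.9]],"spin":[0,0,0,0,0,0,0],"fingers":[1,1,1,1,1,1,1]}' | head -1
python3 -c "from h import *;st()"
```

```text
clock: 11.9
t 11.9 box-y(=tool x) cm from hinge -4.68 box-x(=tool y) -0.08 tip z cm 16.23 tool y yaw deg -10.03 F [-2.6 -2.6 15.7] w 0.0005221492166359726
```

Firm stop at the same height as the first press. Lift off and look.

```bash
python3 -m creep '{"travel":[[0,0,0.1],[0,0,0.1],[0,0,-2],[0,0,-6],[0,0,-11],[0,0,-13],[5,0,-13],[10,0,-13],[15,0,-13],[20,0,-13],[22,0,-13],[22,0,-13]],"spin":[0,0,0,0,0,0,0,0,0,0,0,0],"fingers":[1,1,1,1,1,1,1,1,1,1,1,1]}' | head -1
python3 -m creep '{"travel":[[0,0,0],[0,0,0],[0,0,0],[0,0,0],[0,0,0],[0,0,0]],"spin":[0,0,0,0,0,0],"fingers":[1,1,1,1,1,1]}' | head -1
python3 - <<'E'
from h import *
st();o=grab("e");P=cloud(o["side"]);g=P[...,:2]-H
m=(abs(g@X)<.06)&(g@Y<-.005)&(g@Y>-.055)&(P[...,2]<.3)&(P[...,2]>.155); print(np.percentile(P[m][:,2],[5,50,95]),m.sum())
cv2.imwrite("pics/e_c.png",cv2.resize(o["side"]["pixels"][160:300,150:310,::-1],None,fx=4,fy=4,interpolation=cv2.INTER_CUBIC))
E
```

```text
clock: 13.1
clock: 13.7
t 13.7 box-y(=tool x) cm from hinge 17.28 box-x(=tool y) -0.03 tip z cm 29.03 tool y yaw deg -10.13 F [-0.3 -0.  -0.2] w 0.0007058285244710979
[0.16272951 0.1649193  0.16700013] 733
```

View pics/e_c.png

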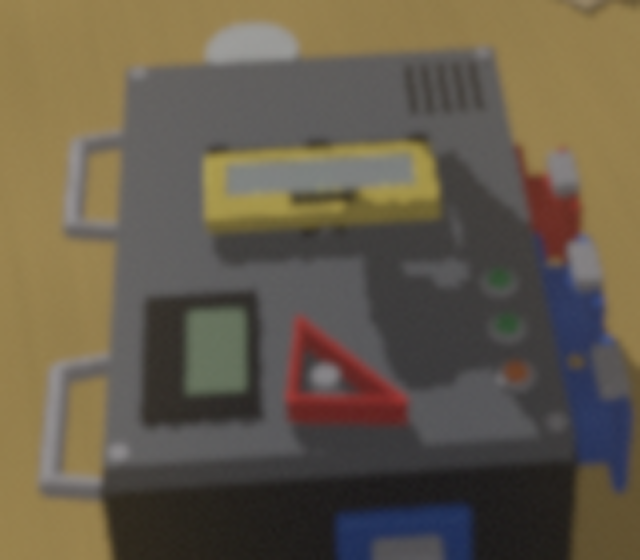

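The cover lies shut and level at crop (322,185), at 0.165 m as it was at the start, and nothing else has moved.

```bash
python3 -c "from cell import bot;print(bot.finish_job())"
```

```text
the job is handed in; nothing more can be done
None
```

I reset the tripped breaker (the one nearest the robot) and latched the cover shut, then handed the job in at about 14 s; the hand-in returned no verdict, but the last pictures show the cover closed and level, with the magnet and tin in place (the hammer was not in that view).

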